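# Moka pot on the gas ring, lever to the marker

### The arm

A 6-joint arm with a two-finger parallel gripper is mounted at the origin on the work surface. World frame = base frame: x ahead of the robot, y to its left, z up, the work surface at z = 0. Lengths are in mm, angles in rad, forces in N, time in s.
With the tool pointing down it reaches from about 325 to 850 mm from the base axis. Payload 4.4 kg.
Tool frame: the origin (TCP) lies at the very end of the fingers, on their centre line; the grasp point (between the pads) lies 19 mm behind it (tcp_to_grasp is the distance from the TCP to the grasp point, in mm); z points along the fingers, y is the line along which they close (so a half turn about z gives the same grasp; the last joint's range is limited). The gripper opens to 94 mm and grips with 3 to 60 N. Pads are 16 mm wide; open, the fingers measure 119 mm over their backs; the gripper's body (75 mm by 177 mm) begins 78 mm behind the grasp point.
Start: joints at [-1.409, 0.207, 1.542, -0, 1.393, -0.15], TCP at [176.382, -547.281, 205.447] pointing down, gripper open.
Joint ranges: [-2.73, 2.73], [-0.86, 2.22], [0.23, 2.46], [-1.11, 4.25], [0.08, 2.63], [-2.82, 2.82]. Speed limits (rad/s): [2.79, 2.79, 3.14, 3.14, 3.14, 3.14].

### API

Orientations are given as a unit quaternion [w, x, y, z].
In Python, from cell import observe, capture, get_calibration, sign_off, trace, mark_of, tcp_to_grasp gives the robot as it stands. The module is installed in compiled form; this text tells all that it offers.
- The arm moves only by the shell command python3 -m crank 'ROWS'. ROWS is JSON, a list that holds one entry, the list of rows, each a list of 5 numbers: the shift along the tool's x, y, z each as a share of 500 mm, from -1 to 1, then the turn about the tool's z as a share of pi rad, from -1 to 1, then the opening, from 0 (shut) to 1 (fully open). In form: [[[tx, ty, tz, roll, jaw], ...]]. A call has 1 to 12 rows; each row is the pose to reach, as a shift and turn from the pose commanded when the call began, along the tool's axes at that moment, turning the shorter way round; what a row does not reach only later rows make up. A row lasts 1/10 s, in which the tool goes at most 50 mm and 8.59 degrees, less where a joint would pass 70% of its speed; a pose out of reach is approached as far as the arm can. A call with a number of a shift or a turn outside -1 to 1 is refused whole. A call with a gripper value outside its range is refused whole. The fingers move at their own pace and stop on an object; the grip force is fixed at half the most. Time passes only in rows, so rows that repeat a pose let the fingers close. It gives the time, the measured TCP pose, the force, the opening and the grip force at its end, in the units of the state.
- observe(): the state, without advancing time (a new reading comes with each control period).
- capture(name): name is "side" or "top" or "wrist"; returns the picture (420x560x3 uint8, red, green, blue); there is no depth.
- get_calibration(name): a dict with "mtx" (3x3 intrinsics, pixels), "k1" (the pictures are not rectified: a ray, as slopes to the right and down, at radius r is drawn at 1 + k1 r^2 times it, then the intrinsics apply), "T" (4x4, takes a point from camera to world coordinates). Camera axes: x right, y up, looking along -z (the intrinsics and any distortion apply to the point x, -y, -z); pixel columns grow to the right and rows downward; lengths in mm; the calibration is good to about 2 mm. A picture is of the moment at which its call begins: read the wrist's pose just before it. get_calibration takes no time and is no camera call; for the wrist camera it gives the pose at the moment of the call.
- sign_off(): hands the job in; it is judged then, once.
Trained networks look in the newest picture that a camera, given by its name, has taken for a name from the list of things; names that differ only in an ending like _2 or _b are one class to them, and where a whole thing is asked for, a point or a joint stands for the part that bears it (a point fixed in the world has none). Each returns a list of dicts, best first, with "score" (0 to 1); they miss things now and then, are a little off and sometimes report something else, mostly with a low value. They report only what shows in the picture. A call takes as long as a camera call.
- trace(name, camera): "pixels" (420x560 bool, what is visible of it).
- mark_of(name, camera): "location" ([x, y, z] in mm, in world coordinates, good to about 4 mm: a listed point, or the origin of a listed thing).
The state is a dict: "t": time; "q": joint angles; "qd": joint speeds; "effort": joint torques, N m; "ee_pos": TCP position; "ee_rot": TCP orientation; "contact_force": force on the tool from outside, world axes, zero at the start; "torque": the same for the moment, N m; "opening": finger opening in mm; "grasp_force": force on a finger pad.
Only numpy, scipy, OpenCV 4.12 (cv2) and the standard library are available. Lean on these libraries where they do the work, as an engineer would, in place of code of your own. Each camera call takes 0.05 s, during which the arm holds its last target. There are 200 camera calls.

### The job

Stand the moka pot upright on the middle of the gas ring, setting it down gently. Only once it stands there, turn the gas lever until it points at the marker clip on the rim of its quadrant, and leave it there. Do not shift the marker clip or disturb the other things on the trolley.

Things in the scene. Friction and masses are not known exactly. Their poses are not given: they have to be found in the camera images.
- moka_pot: Aluminium moka pot, 186 mm tall, 92 mm across its foot, about 420 g, standing on the board. Origin: centre of its underside; z up. The black handle sticks out 90 mm to its -x (top at 139 mm), the spout 53 mm to +x. The latched lid ends in a black knob on the axis, 24 mm across, 154 to 186 mm above the origin, strong enough to lift the pot by.
- burner: White single gas ring, fixed, case 200 x 180 x 50 mm; origin: centre of its underside; -x is its front, where a flat grey metal quadrant (top at 46 mm) sticks out under the gas lever to 233 mm from the origin.
- ring_center (a point): Point on the burner at the middle of the ring, level with the top of the four dark support bars (75 mm above the table) on which the pot stands; z up.
- lever_hinge (a point): Point on the upright hinge axis of the gas lever, on the case top (50 mm above the table).
- lever_grip (a point): Point in the upper part of the lever's upright black grip (a post 20 mm across, from 62 to 126 mm above the table, this point at 105 mm), 100 mm out from the hinge axis at the end of a flat steel arm (15 mm wide, top 68 mm above the table). x points outward along the arm, z up.
- gas_lever (a joint): Angle of the gas lever in rad: 0 = off stop, 1.6 = fully open; grows counter-clockwise seen from above. It turns level, stays where it is left, about 2 N at the grip.
- mark_tip (a point): Tip of the dark steel marker clip on the quadrant's outer rim, pointing inward at the lever hinge, 126 mm from the hinge axis, 59 mm above the table. The clip is 32 mm long, 16 mm wide and stiff on the rim. x points outward from the hinge axis.
- mark_clip (a joint): Angle of the marker clip in rad about the same hinge, same zero and sense as gas_lever: the angle the lever has to be set to.
- board: Wooden board, fixed, 220 x 180 x 14 mm, on which the pot stands at first; origin: centre of its underside.
- mug: red ceramic mug with side handle, 78 mm across, 95 mm tall; bystander standing between the work places. Origin: centre of the underside.
- sugar_tin: round stainless sugar tin, 86 mm across, 120 mm tall; bystander. Origin: centre of the underside.
- funnel: grey silicone funnel standing mouth down, 110 mm across, 115 mm tall; bystander. Origin: centre of the underside.
- jar: clear plastic jar with turning cap, 84 mm across, 120 mm tall; bystander. Origin: centre of the underside.
- canister: round metal canister, 90 mm across, 150 mm tall; bystander. Origin: centre of the underside.
- spoon: Steel spoon 170 mm long lying flat on the table; bystander. Origin about its middle.

How it is judged (in metres and radians):
On the way, in this order (a step that is already met when the one before it is completed fails the run):
1. the moka pot stands upright on the middle of the ring, let go, the gas lever still near off (horizontal distance between moka_pot and ring_center below 0.018 m and z of moka_pot in the frame of ring_center between -0.006 and 0.006 m and angle between moka_pot's own z axis and vertical below 0.06 rad and linear speed of moka_pot below 0.02 m/s and contact force between the fingers and moka_pot below 0.1 N and value of joint gas_lever below 0.4 rad), for 0.2 s.
2. the gas lever points at the marker clip (angle between the x axis of lever_grip and the x axis of mark_tip, either way round below 0.08 rad), for 0.2 s.
At the end, for the whole second after the job is handed in: The moka pot stands at rest and upright (within 3.4 degrees) on the ring's support bars, its axis within 18 mm of the ring's middle, and the gas lever rests within 0.08 rad (4.6 degrees) of the marker clip's direction (horizontal distance between moka_pot and ring_center below 0.018 m and z of moka_pot in the frame of ring_center between -0.006 and 0.006 m and angle between moka_pot's own z axis and vertical below 0.06 rad and linear speed of moka_pot below 0.02 m/s and angle between the x axis of lever_grip and the x axis of mark_tip, either way round below 0.08 rad and velocity of joint gas_lever between -0.05 and 0.05 rad/s); the robot touches nothing.
It fails at once if the gas lever was opened past 0.4 rad before the pot was on the ring (value of joint gas_lever above 0.4 rad and (horizontal distance between moka_pot and ring_center above 0.03 m or z of moka_pot in the frame of ring_center above 0.02 m)).
It fails at once if the pot was banged on the ring (over 60 N) (contact force between moka_pot and burner above 60 N).
It fails at once if the pot was let fall (out of the fingers and moving faster than 0.4 m/s, a drop of about 10 mm) (contact force between the fingers and moka_pot below 0.1 N and linear speed of moka_pot above 0.4 m/s).
It fails at once if the marker clip was shifted by more than 6 mm (distance of mark_tip from where it was at the start of the episode above 0.006 m).
It fails at once if a bystander was shifted by more than 30 mm (distance of any of mug, sugar_tin, funnel, jar, canister, spoon from where it was at the start of the episode above 0.03 m).
It also fails if it takes over 64 s, if anything falls off the work surface, if the arm or the gripper's body presses on something with over 40 N, if the wrist force passes 120 N, or if a joint passes its speed limit or range.

## Working session

There is one attempt and no reset: what is moved stays moved. The work goes in short steps, Python scripts to look and compute and a shell command to move; the robot and the scene stay as the last step left them, time stands still between calls to the robot, and variables do not carry over. Pictures are saved under pics/ and viewed, at most 10 in all, crops included, and the job is handed in when it is done.

```bash
mkdir -p pics; python3 - <<'E'
from cell import *
import cv2,numpy as np
s=observe();print(s)
for c in("top","side"):
    im=capture(c);cv2.imwrite(f"pics/{c}0.png",im[:,:,::-1])
    for n in("moka_pot","burner","ring_center","lever_hinge","lever_grip","mark_tip","board","mug","sugar_tin","funnel","jar","canister","spoon"):
        r=mark_of(n,c);print(c,n,[(np.round(d["location"]).tolist(),round(d["score"],2)) for d in r[:2]])
E
```

```text
{'t': 0.0, 'q': array([-1.40947734e+00,  2.07400614e-01,  1.54291939e+00, -2.98859070e-05,
        1.39349579e+00, -1.50495674e-01]), 'qd': array([-6.10379896e-04,  1.47882841e-04, -5.43659373e-05,  1.09847812e-03,
        7.74057910e-04,  1.28332872e-03]), 'effort': array([ 1.09451830e-03, -3.70874298e+01, -2.81416529e+01,  6.99466676e-02,
        3.61529435e-02, -1.63137552e-04]), 'ee_pos': array([ 176.2550527 , -546.48581926,  204.31821419]), 'ee_rot': array([-1.11147295e-03,  9.87870028e-01,  1.55279010e-01, -2.07209418e-05]), 'contact_force': array([ 0.87745886,  0.60514568, -0.12802227]), 'torque': array([-0.04612397, -0.02340468,  0.01191777]), 'grasp_force': 0.0, 'opening': 93.79301166636483}
top moka_pot [([634.0, -225.0, 9.0], 0.64)]
top burner [([585.0, 244.0, 1.0], 0.84)]
top ring_center [([609.0, 242.0, 73.0], 0.73)]
top lever_hinge [([485.0, -467.0, -2.0], 0.66)]
top lever_grip [([792.0, -112.0, -3.0], 0.71), ([438.0, 320.0, 108.0], 0.68)]
top mark_tip [([386.0, 235.0, 61.0], 0.57)]
top board [([602.0, -205.0, 0.0], 0.9)]
top mug [([632.0, 5.0, 2.0], 0.56)]
top sugar_ti
[... 159 characters left out ...]
[797.0, -112.0, -2.0], 0.63)]
top spoon [([485.0, -467.0, -1.0], 0.89)]
side moka_pot [([635.0, -225.0, 11.0], 0.74)]
side burner [([586.0, 247.0, -3.0], 0.79)]
side ring_center [([798.0, 147.0, 3.0], 0.73), ([609.0, 240.0, 73.0], 0.71)]
side lever_hinge [([513.0, 250.0, 51.0], 0.96)]
side lever_grip [([440.0, 321.0, 108.0], 0.64)]
side mark_tip [([386.0, 236.0, 62.0], 0.51)]
side board [([601.0, -212.0, 1.0], 0.87)]
side mug [([640.0, 7.0, -3.0], 0.61)]
side sugar_tin [([732.0, 1.0, 1.0], 0.64)]
side funnel [([800.0, 149.0, 6.0], 0.74)]
side jar [([800.0, -111.0, 2.0], 0.77)]
side canister [([655.0, 514.0, 3.0], 0.92), ([438.0, 319.0, 108.0], 0.44)]
side spoon [([484.0, -467.0, 1.0], 0.62)]
```

View pics/top0.png

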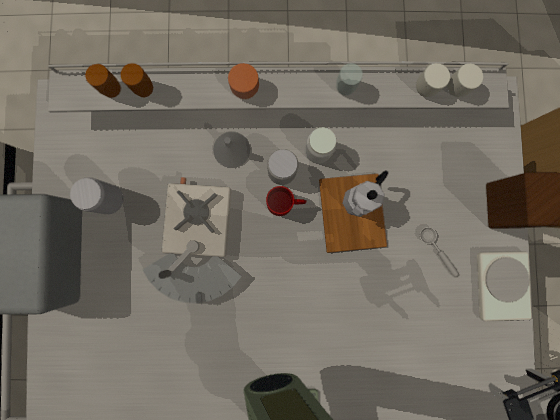

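View pics/side0.png

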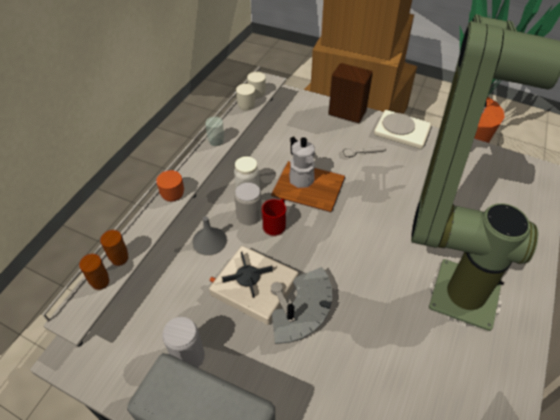

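The top picture shows the pot knob near (372,195), with the handle pointing to the upper right (+x, -y) and away from the lever once the pot is placed. The ring is near (197,213) and the lever grip near (172,272). The side picture agrees. Both cameras put the pot at (634,-225), which is consistent with a 14 mm board.

```bash
cat > h.py <<'E'
from cell import *
import numpy as np
from scipy.spatial.transform import Rotation as R
def to(*targets):
    s=observe();w,x,y,z=s["ee_rot"];r=R.from_quat([x,y,z,w])
    for t in targets: print(t,"->",np.round(r.inv().apply(np.array(t)-s["ee_pos"])/500,4).tolist())
    return r
E
python3 -c "
from h import *
r=to([176,-546,280],[634.5,-225,270],[634.5,-225,174]);print(r.as_matrix().round(3))"
```

```text
[176, -546, 280] -> [0.0001, -0.0027, -0.1491]
[634.5, -225, 270] -> [1.0698, -0.3324, -0.1291]
[634.5, -225, 174] -> [1.0698, -0.3324, 0.0629]
[[ 0.952  0.307  0.   ]
 [ 0.307 -0.952  0.   ]
 [ 0.    -0.    -1.   ]]
```

```bash
python3 -m crank '[[[0,0,-0.13,0,1],[0,0,-0.13,0,1],[0.9,-0.28,-0.13,0,1],[0.9,-0.28,-0.13,0,1],[0.9,-0.28,-0.13,0,1],[0.9,-0.28,-0.13,0,1],[0.9,-0.28,-0.13,0,1],[0.9,-0.28,-0.13,0,1],[0.9,-0.28,-0.13,0,1],[0.9,-0.28,-0.13,0,1],[0.9,-0.28,-0.13,0,1],[0.9,-0.28,-0.13,0,1]]]'
python3 - <<'E'
from h import *
import cv2
to([634.5,-225,270])
im=capture("wrist");cv2.imwrite("pics/w1.png",im[:,:,::-1])
for c in("wrist","side","top"):
    if c!="wrist":capture(c)
    for n in("moka_pot","ring_center","lever_hinge","mark_tip","lever_grip"):
        print(c,n,[(d["location"].round() if hasattr(d["location"],"round") else d["location"],d["score"]) for d in mark_of(n,c)[:2]])
E
```

```text
t: 2.6
ee_pos: [565.0, -272.9, 270.4]
ee_rot: [-0.0, 0.988, 0.157, 0.001]
contact_force: [-0.4, -0.6, -0.5]
opening: 93.8
grasp_force: 0.0
[634.5, -225, 270] -> [0.1619, -0.0478, 0.0012]
wrist moka_pot [([634.8, -225.3, 14.3], 0.74)]
wrist ring_center []
wrist lever_hinge []
wrist mark_tip []
wrist lever_grip []
side moka_pot [([634.5, -226.6, 11.8], 0.83)]
side ring_center [([608.5, 239.7, 74.2], 0.93)]
side lever_hinge [([513.6, 251.3, 49.3], 0.93)]
side mark_tip [([384.8, 234.9, 58.8], 0.65), ([607.1, 244.6, 74.6], 0.43)]
side lever_grip [([436.6, 321.4, 105.4], 0.9)]
top moka_pot [([639.2, -223.6, 11.5], 0.66)]
top ring_center [([606.8, 243.6, 76.1], 0.81)]
top lever_hinge [([512.8, 249.0, 50.7], 0.78), ([798.3, 149.9, -3.0], 0.43)]
top mark_tip [([388.6, 238.5, 57.7], 0.63), ([602.1, -208.2, 1.3], 0.51)]
top lever_grip [([436.9, 318.9, 104.4], 0.66)]
```

View pics/w1.png

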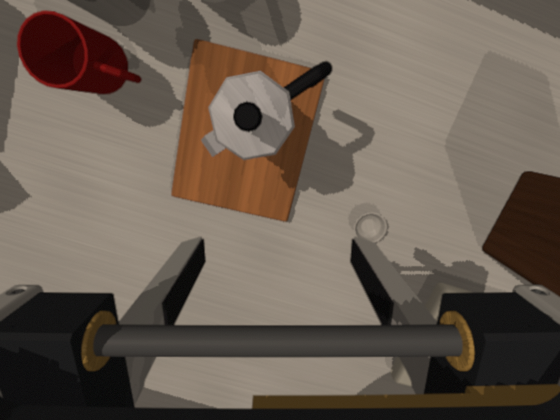

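The wrist picture shows the knob at (248,117), with the handle at the upper right and nothing in the way. I'll check the knob's ray at its top height of 200 mm.

```bash
cat >> h.py <<'E'
import cv2
def ray(u,v,cam,z):
    c=get_calibration(cam);K=np.array(c["mtx"],float);T=np.array(c["T"],float);k=c["k1"]
    p=cv2.undistortPoints(np.array([[[u,v]]],float),K,np.array([k,0,0,0],float)).ravel()
    d=T[:3,:3]@[p[0],-p[1],-1];o=T[:3,3];return o+d*(z-o[2])/d[2]
E
python3 -c "
from h import *
print(ray(248,117,'wrist',199).round(1))
to([635,-225,270],[635,-225,174])"
```

```text
[ 633.7 -229.   199. ]
[635, -225, 270] -> [0.1709, -0.0522, 0.0009]
[635, -225, 174] -> [0.1709, -0.0522, 0.1929]
```

```bash
python3 -c "
from h import *
print(observe()['ee_pos'])
to([634.3,-227,270],[634.3,-227,174])"
python3 -m crank '[[[0.169,-0.048,0,0,1],[0.169,-0.048,0,0,1],[0.169,-0.048,0.08,0,1],[0.169,-0.048,0.12,0,1],[0.169,-0.048,0.12,0,1],[0.169,-0.048,0.12,0,1],[0.169,-0.048,0.12,0,1]]]'
python3 -c "
from h import *
to([634.3,-227,174])"
```

```text
[ 561.69426654 -276.03299805  270.46404254]
[634.3, -227, 270] -> [0.1683, -0.0488, 0.0009]
[634.3, -227, 174] -> [0.1683, -0.0488, 0.1929]
t: 4.2
ee_pos: [635.8, -228.0, 212.7]
ee_rot: [0.001, 0.988, 0.155, 0.001]
contact_force: [-0.6, -0.4, 0.8]
opening: 94.1
grasp_force: 0.0
[634.3, -227, 174] -> [-0.0024, -0.003, 0.0775]
```

```bash
python3 -m crank '[[[-0.002,-0.003,0.04,0,1],[-0.002,-0.003,0.077,0,1],[-0.002,-0.003,0.077,0,1],[-0.002,-0.003,0.077,0,1],[-0.002,-0.003,0.077,0,1]]]'
python3 -m crank '[[[0,0,0,0,0.1],[0,0,0,0,0.1],[0,0,0,0,0.1],[0,0,0,0,0.1],[0,0,0,0,0.1],[0,0,0,0,0.1],[0,0,0,0,0.1],[0,0,0,0,0.1]]]'
```

```text
t: 4.7
ee_pos: [634.6, -226.8, 174.3]
ee_rot: [0.001, 0.988, 0.155, 0.002]
contact_force: [0.2, -0.4, 0.8]
opening: 94.3
grasp_force: 0.0
t: 5.5
ee_pos: [633.4, -226.1, 171.9]
ee_rot: [-0.0, 0.988, 0.155, -0.0]
contact_force: [-0.2, 0.5, -0.5]
opening: 33.0
grasp_force: 0.0
```

```bash
python3 -m crank '[[[0,0,0,0,0.1],[0,0,0,0,0.1],[0,0,0,0,0.1],[0,0,0,0,0.1],[0,0,0,0,0.1]]]'
python3 -m crank '[[[0,0,-0.02,0,0.1],[0,0,-0.05,0,0.1],[0,0,-0.1,0,0.1],[0,0,-0.15,0,0.1],[0,0,-0.2,0,0.1],[0,0,-0.25,0,0.1],[0,0,-0.25,0,0.1],[0,0,-0.25,0,0.1],[0,0,-0.25,0,0.1],[0,0,-0.25,0,0.1]]]'
python3 - <<'E'
from h import *
for c in("side","top","side","top"):
    capture(c);print([(np.round(d["location"],1).tolist(),d["score"]) for d in mark_of("moka_pot",c)[:1]])
to([608,242,297])
E
```

```text
t: 6.0
ee_pos: [633.3, -225.8, 171.9]
ee_rot: [-0.0, 0.988, 0.155, -0.0]
contact_force: [-0.3, 2.0, 0.3]
opening: 22.4
grasp_force: 30.0
t: 7.0
ee_pos: [632.2, -225.7, 294.1]
ee_rot: [-0.001, 0.988, 0.155, -0.002]
contact_force: [-0.2, 0.4, -5.9]
opening: 22.3
grasp_force: 30.0
[([633.1, -225.4, 134.5], 0.95)]
[([637.6, -224.2, 131.2], 0.61)]
[([635.8, -224.1, 134.5], 0.7)]
[([634.7, -227.5, 135.5], 0.65)]
[608, 242, 297] -> [0.2389, -0.9066, -0.0002]
```

```bash
python3 -m crank '[[[0.01,-0.03,0,0,0.1],[0.025,-0.1,0,0,0.1],[0.045,-0.18,0,0,0.1],[0.07,-0.27,0,0,0.1],[0.095,-0.36,0,0,0.1],[0.12,-0.45,0,0,0.1],[0.142,-0.54,0,0,0.1],[0.165,-0.63,0,0,0.1],[0.19,-0.72,0,0,0.1],[0.21,-0.8,0,0,0.1],[0.227,-0.87,0,0,0.1],[0.237,-0.906,0,0,0.1]]]'
python3 -m crank '[[[0,0,0,0,0.1],[0,0,0,0,0.1],[0,0,0,0,0.1],[0,0,0,0,0.1]]]'
python3 - <<'E'
from h import *
for c in("side","top","side","top"):
    im=capture(c);print([[(np.round(d["location"],1).tolist(),round(d["score"],2)) for d in mark_of(n,c)[:1]] for n in("moka_pot","ring_center","burner","lever_hinge","mark_tip","lever_grip")])
cv2.imwrite("pics/t2.png",im[:,:,::-1])
to([607,241.5,235],[607,241.5,233])
E
```

```text
t: 8.6
ee_pos: [605.5, 246.1, 297.2]
ee_rot: [-0.001, 0.988, 0.157, -0.0]
contact_force: [0.0, -0.5, -5.6]
opening: 22.4
grasp_force: 30.0
t: 9.0
ee_pos: [607.7, 239.6, 297.0]
ee_rot: [0.0, 0.988, 0.154, 0.0]
contact_force: [-0.2, 0.8, -5.8]
opening: 22.6
grasp_force: 30.0
[[([614.8, 239.3, 139.1], 0.82)], [([608.3, 242.0, 72.5], 0.65)], [([585.3, 243.3, -3.5], 0.7)], [([512.3, 249.1, 51.8], 0.71)], [([383.8, 236.4, 61.8], 0.45)], [([437.6, 321.6, 109.9], 0.57)]]
[[([612.0, 240.8, 137.3], 0.7)], [([605.0, 241.9, 75.3], 0.82)], [([584.6, 241.9, 2.8], 0.79)], [([515.0, 248.8, 46.8], 0.67)], [([389.9, 235.1, 59.0], 0.54)], [([635.2, 5.9, 4.8], 0.46)]]
[[([608.6, 241.7, 133.8], 0.8)], [([607.4, 244.4, 73.1], 0.65)], [([583.2, 243.5, -3.8], 0.56)], [([799.1, -109.3, 1.7], 0.63)], [([383.8, 239.6, 61.2], 0.6)], [([441.1, 323.7, 108.5], 0.9)]]
[[([609.6, 241.5, 133.5], 0.94)], [([607.3, 244.0, 71.3], 0.6)], [([586.1, 243.3, 1.7], 0.87)], [([513.2, 247.8, 48.3], 0.67)], [([389.1, 235.9, 61.8], 0.63)], [([484.0, -463.7, -0.4], 0.38)]]
[607, 241.5, 235] -> [-0.0004, -0.0004, 0.1239]
[607, 241.5, 233] -> [-0.0004, -0.0004, 0.1279]
```

View pics/t2.png

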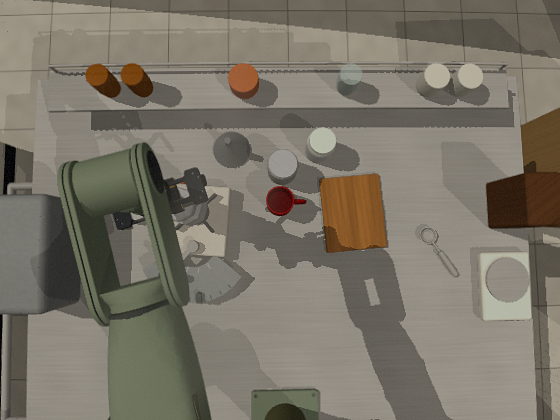

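The top view shows the pot held over the ring, clear of the mug, with the bystanders in place. The pot reads about 3 mm ahead of the ring's middle in x, so I'll shift 2 mm back while lowering.

```bash
python3 -m crank '[[[-0.004,-0.001,0.02,0,0.1],[-0.004,-0.001,0.05,0,0.1],[-0.004,-0.001,0.08,0,0.1],[-0.004,-0.001,0.105,0,0.1],[-0.004,-0.001,0.115,0,0.1],[-0.004,-0.001,0.12,0,0.1],[-0.004,-0.001,0.12,0,0.1],[-0.004,-0.001,0.12,0,0.1]]]'
python3 -m crank '[[[0,0,0.001,0,0.1],[0,0,0.002,0,0.1],[0,0,0.003,0,0.1],[0,0,0.004,0,0.1],[0,0,0.005,0,0.1],[0,0,0.006,0,0.1],[0,0,0.006,0,0.1],[0,0,0.006,0,0.1]]]'
```

```text
t: 11.2
ee_pos: [605.8, 241.4, 237.9]
ee_rot: [-0.0, 0.988, 0.155, 0.001]
contact_force: [0.1, 1.1, -6.1]
opening: 22.3
grasp_force: 30.0
t: 12.0
ee_pos: [605.1, 241.3, 233.9]
ee_rot: [0.0, 0.988, 0.155, -0.0]
contact_force: [0.2, 0.3, -5.0]
opening: 22.4
grasp_force: 30.0
```

```bash
python3 -m crank '[[[0,0,0.001,0,0.1],[0,0,0.002,0,0.1],[0,0,0.002,0,0.1],[0,0,0.002,0,0.1]]]'
python3 - <<'E'
from h import *
for c in("side","top","side","top"):
    capture(c);print([[(np.round(d["location"],1).tolist(),round(d["score"],2)) for d in mark_of(n,c)[:1]] for n in("moka_pot","ring_center")])
E
```

```text
t: 12.4
ee_pos: [605.1, 241.3, 232.9]
ee_rot: [0.0, 0.988, 0.155, -0.0]
contact_force: [-0.0, -0.9, -5.0]
opening: 22.6
grasp_force: 30.0
[[([607.0, 240.9, 72.3], 0.77)], []]
[[([608.6, 242.9, 73.9], 0.82)], [([606.4, 240.4, 75.2], 0.74)]]
[[([653.4, 510.9, 1.6], 0.66)], [([607.2, 244.8, 72.5], 0.61)]]
[[([608.9, 240.6, 70.3], 0.71)], [([609.8, 242.2, 74.8], 0.67)]]
```

```bash
python3 -m crank '[[[0,0,0.001,0,0.1],[0,0,0.002,0,0.1],[0,0,0.002,0,0.1],[0,0,0.002,0,0.1]]]'
python3 -m crank '[[[0,0,0.001,0,0.1],[0,0,0.002,0,0.1],[0,0,0.002,0,0.1],[0,0,0.002,0,0.1]]]'
```

```text
t: 13.4
ee_pos: [605.5, 241.4, 232.9]
ee_rot: [-0.0, 0.988, 0.155, 0.001]
contact_force: [-0.9, 0.4, -1.0]
opening: 23.2
grasp_force: 30.0
t: 13.8
ee_pos: [605.9, 241.5, 232.8]
ee_rot: [-0.0, 0.988, 0.155, 0.001]
contact_force: [-1.9, 0.5, 5.6]
opening: 22.7
grasp_force: 30.0
```

The weight is off the gripper, so the pot is standing. I'll let go.

```bash
python3 -m crank '[[[0,0,-0.001,0,0.1],[0,0,-0.001,0,0.4],[0,0,-0.001,0,0.7],[0,0,-0.001,0,0.8],[0,0,-0.001,0,0.8],[0,0,-0.001,0,0.8],[0,0,-0.001,0,0.8],[0,0,-0.001,0,0.8]]]'
python3 -m crank '[[[0,0,-0.03,0,0.8],[0,0,-0.08,0,0.8],[0,0,-0.14,0,0.8],[0,0,-0.14,0,0.8],[0,0,-0.14,0,0.8]]]'
python3 - <<'E'
from h import *
for c in("side","top"):
    im=capture(c);print([[(np.round(d["location"],1).tolist(),round(d["score"],2)) for d in mark_of(n,c)[:1]] for n in("moka_pot","ring_center","lever_hinge","mark_tip","lever_grip")])
    if c=="side":cv2.imwrite("pics/s3.png",im[:,:,::-1])
to([439,321,303])
E
```

```text
t: 14.6
ee_pos: [605.2, 241.3, 231.4]
ee_rot: [0.0, 0.988, 0.155, -0.0]
contact_force: [0.6, -0.3, 0.6]
opening: 73.6
grasp_force: 0.0
t: 15.1
ee_pos: [605.8, 241.5, 303.5]
ee_rot: [-0.0, 0.988, 0.155, 0.002]
contact_force: [-0.1, 0.3, 0.7]
opening: 75.3
grasp_force: 0.0
[[([609.3, 239.9, 72.9], 0.93)], [([606.4, 243.0, 72.7], 0.65)], [([514.1, 250.4, 51.9], 0.78)], [([383.1, 236.8, 58.8], 0.46)], [([438.3, 323.9, 105.2], 0.73)]]
[[([608.9, 241.0, 69.8], 0.67)], [([609.2, 245.2, 72.5], 0.88)], [([513.0, 247.4, 50.1], 0.71)], [([387.5, 235.6, 59.0], 0.45)], []]
[439, 321, 303] -> [-0.2673, -0.2537, -0.0034]
```

View pics/s3.png

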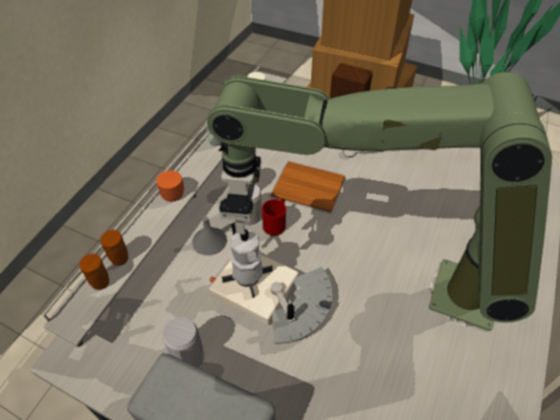

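The side view shows the pot upright on the ring at about (247,265), the lever grip at (290,312) and the clip at (327,304). Next I go over the lever, turning the tool so the fingers close roughly along the lever's tangent.

```bash
python3 -m crank '[[[-0.267,-0.254,0,0.2,0.8],[-0.267,-0.254,0,0.2,0.8],[-0.267,-0.254,0,0.2,0.8],[-0.267,-0.254,0,0.2,0.8],[-0.267,-0.254,0,0.2,0.8],[-0.267,-0.254,0.08,0.2,0.8],[-0.267,-0.254,0.16,0.2,0.8],[-0.267,-0.254,0.16,0.2,0.8],[-0.267,-0.254,0.16,0.2,0.8],[-0.267,-0.254,0.16,0.2,0.8]]]'
python3 - <<'E'
from h import *
print(observe()["q"].round(2))
for c in("wrist","side","wrist","side","top"):
    im=capture(c);print(c,[[(np.round(d["location"],1).tolist(),round(d["score"],2)) for d in mark_of(n,c)[:1]] for n in("lever_hinge","mark_tip","lever_grip")])
    if c=="wrist":cv2.imwrite("pics/w4.png",im[:,:,::-1])
r=to([438.5,321,120],[438.5,321,88]);print(r.as_matrix().round(3))
E
```

```text
t: 16.7
ee_pos: [441.1, 321.7, 224.0]
ee_rot: [-0.001, 0.987, -0.158, 0.002]
contact_force: [-0.1, 0.4, 1.2]
opening: 75.4
grasp_force: 0.0
[ 0.47  0.13  1.59 -0.    1.42  2.36]
wrist [[([510.8, 252.4, 48.7], 0.68)], [([384.7, 240.4, 56.5], 0.71)], [([442.1, 320.4, 104.1], 0.77)]]
side [[([511.5, 248.0, 51.5], 0.93)], [([382.8, 240.1, 58.1], 0.59)], [([439.3, 322.5, 108.5], 0.76)]]
wrist [[([507.3, 252.1, 47.8], 0.73)], [([385.5, 238.3, 56.0], 0.53)], [([438.4, 320.6, 102.4], 0.56)]]
side [[([654.4, 512.5, 1.9], 0.65)], [([384.4, 236.1, 58.5], 0.64)], [([438.4, 319.8, 108.3], 0.6)]]
top [[([511.5, 246.3, 50.6], 0.75)], [([387.2, 236.8, 60.5], 0.44)], [([437.5, 319.5, 109.5], 0.64)]]
[438.5, 321, 120] -> [-0.001, 0.0007, 0.2028]
[438.5, 321, 88] -> [-0.001, 0.0007, 0.2668]
[[ 0.95  -0.311 -0.   ]
 [-0.311 -0.95  -0.   ]
 [-0.     0.    -1.   ]]
```

View pics/w4.png

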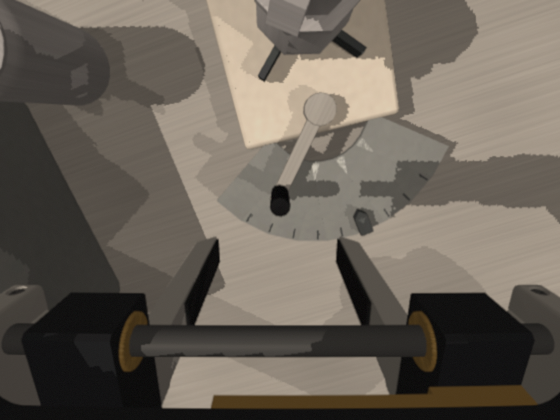

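The wrist view shows the hinge cap at (320,108), the grip at (280,200) and the clip at (363,220), with the fingers clear on either side. Going down onto the grip.

```bash
python3 -m crank '[[[-0.001,0.001,0.07,0,0.8],[-0.001,0.001,0.14,0,0.8],[-0.001,0.001,0.2,0,0.8],[-0.001,0.001,0.25,0,0.8],[-0.001,0.001,0.265,0,0.8],[-0.001,0.001,0.265,0,0.8],[-0.001,0.001,0.265,0,0.8]]]'
python3 -m crank '[[[0,0,0,0,0.1],[0,0,0,0,0.1],[0,0,0,0,0.1],[0,0,0,0,0.1],[0,0,0,0,0.1],[0,0,0,0,0.1],[0,0,0,0,0.1],[0,0,0,0,0.1],[0,0,0,0,0.1],[0,0,0,0,0.1]]]'
python3 - <<'E'
from h import *
s=observe();p=s["ee_pos"];r=to()
h=np.array([512.3,249.3]);v=p[:2]-h;a=np.arctan2(v[1],v[0]);print(p,np.hypot(*v),np.degrees(a))
end=np.radians(185.4)
for f in np.arange(1,11)/10:
    d=f*(end-a%(2*np.pi));b=a+d
    t=[*(h+np.hypot(*v)*np.array([np.cos(b),np.sin(b)])),p[2]]
    print((r.inv().apply(np.array(t)-p)/500).round(4).tolist(),round(-d/np.pi,4))
E
```

```text
t: 18.4
ee_pos: [439.6, 321.4, 90.3]
ee_rot: [-0.001, 0.988, -0.158, 0.001]
contact_force: [-0.1, 0.1, -0.2]
opening: 75.3
grasp_force: 0.0
t: 19.4
ee_pos: [438.5, 320.5, 88.9]
ee_rot: [0.0, 0.988, -0.158, 0.0]
contact_force: [1.0, -1.4, 1.1]
opening: 19.2
grasp_force: 30.0
[438.5371937  320.46018356  88.88003745] 102.49255249131404 136.02884484344142
[-0.007, 0.0162, 0.0] -0.0274
[-0.0126, 0.033, 0.0] -0.0549
[-0.0167, 0.0501, 0.0] -0.0823
[-0.0193, 0.0676, 0.0] -0.1097
[-0.0205, 0.0852, 0.0001] -0.1371
[-0.02, 0.1029, 0.0001] -0.1646
[-0.0181, 0.1204, 0.0001] -0.192
[-0.0147, 0.1377, 0.0001] -0.2194
[-0.0098, 0.1547, 0.0001] -0.2469
[-0.0034, 0.1712, 0.0001] -0.2743
```

```bash
python3 -m crank '[[[-0.007,0.016,0,-0.027,0.1],[-0.0125,0.033,0,-0.055,0.1],[-0.0167,0.05,0,-0.082,0.1],[-0.0193,0.0675,0,-0.11,0.1],[-0.0205,0.085,0,-0.137,0.1],[-0.0205,0.085,0,-0.137,0.1]]]'
python3 -m crank '[[[0,0,0,0,0.1]]]'
python3 - <<'E'
from h import *
s=observe();print(s["contact_force"],s["torque"]);p=s["ee_pos"];r=to()
h=np.array([512.3,249.3]);v=p[:2]-h;a=np.arctan2(v[1],v[0])%(2*np.pi);print(p,np.hypot(*v),np.degrees(a))
end=np.radians(185.4)
for f in np.arange(1,6)/5:
    d=f*(end-a);b=a+d
    t=[*(h+102*np.array([np.cos(b),np.sin(b)])),p[2]]
    print((r.inv().apply(np.array(t)-p)/500).round(4).tolist(),round(-d/np.pi,4))
E
```

```text
t: 20.0
ee_pos: [416.1, 283.0, 88.9]
ee_rot: [0.0, 0.998, 0.057, 0.001]
contact_force: [2.9, -1.5, -2.7]
opening: 19.4
grasp_force: 30.0
t: 20.1
ee_pos: [416.2, 283.4, 88.9]
ee_rot: [0.0, 0.998, 0.056, 0.001]
contact_force: [3.5, -2.6, -3.8]
opening: 19.0
grasp_force: 30.0
[ 3.45272524 -2.55194908 -3.75276541] [-0.34572912 -0.57163075  0.01143346]
[416.19189903 283.39696841  88.90303726] 101.97730299751234 160.4664723661796
[-0.0071, 0.0163, 0.0] -0.0277
[-0.0127, 0.0331, 0.0] -0.0554
[-0.0169, 0.0504, 0.0] -0.0831
[-0.0195, 0.0679, 0.0] -0.1108
[-0.0206, 0.0856, 0.0] -0.1385
```

```bash
python3 -m crank '[[[-0.007,0.0163,0,-0.028,0.1],[-0.0125,0.033,0,-0.055,0.1],[-0.0165,0.05,0,-0.083,0.1],[-0.019,0.068,0,-0.111,0.1],[-0.02,0.0855,0,-0.1385,0.1],[-0.02,0.0855,0,-0.1385,0.1],[-0.02,0.0855,0,-0.1385,0.1]]]'
python3 - <<'E'
from h import *
s=observe();print(s["contact_force"]);p=s["ee_pos"]
h=np.array([512.3,249.3]);v=p[:2]-h;print(p,np.hypot(*v),np.degrees(np.arctan2(v[1],v[0]))%360)
for c in("wrist","side","top"):
    im=capture(c);print(c,[[(np.round(d["location"],1).tolist(),round(d["score"],2)) for d in mark_of(n,c)[:1]] for n in("lever_hinge","mark_tip","lever_grip","moka_pot")])
    if c=="wrist":cv2.imwrite("pics/w5.png",im[:,:,::-1])
E
```

```text
t: 20.8
ee_pos: [411.4, 240.4, 88.9]
ee_rot: [0.0, 0.963, 0.27, 0.001]
contact_force: [5.5, -1.4, -5.6]
opening: 19.5
grasp_force: 30.0
[ 5.47638712 -1.37745633 -5.63267537]
[411.36967703 240.36363327  88.89801363] 101.32516343543348 185.05977180430042
wrist [[([509.1, 250.8, 50.7], 0.6)], [], [([412.7, 245.3, 102.2], 0.93)], []]
side [[([514.4, 247.6, 47.1], 0.71)], [([634.5, 9.1, 1.7], 0.59)], [([581.7, 244.9, -5.0], 0.75)], [([605.2, 241.1, 72.6], 0.65)]]
top [[([513.8, 248.3, 48.6], 0.85)], [([387.9, 233.8, 63.9], 0.47)], [], [([607.7, 240.1, 69.2], 0.7)]]
```

View pics/w5.png

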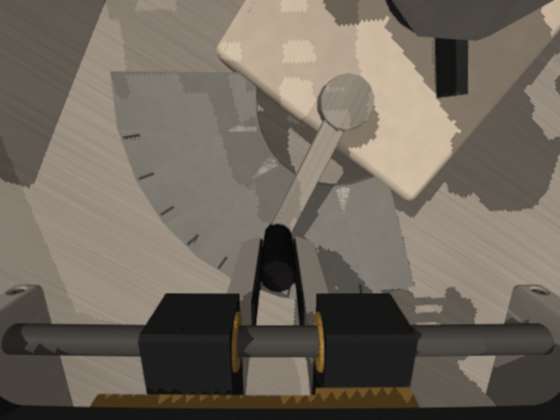

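The wrist view shows the grip still held at (278,258), the arm running to the hinge at (347,102), and the clip hidden under the gripper. Letting go, rising and checking the alignment.

```bash
python3 -m crank '[[[0,0,0,0,0.4],[0,0,0,0,0.5],[0,0,0,0,0.5],[0,0,0,0,0.5],[0,0,-0.08,0,0.5],[0,0,-0.17,0,0.5],[0,0,-0.25,0,0.5],[0,0,-0.25,0,0.5],[0,0,-0.25,0,0.5]]]'
python3 - <<'E'
from h import *
for c in("wrist","side","top","wrist"):
    im=capture(c);print(c,[[(np.round(d["location"],1).tolist(),round(d["score"],2)) for d in mark_of(n,c)[:1]] for n in("lever_hinge","mark_tip","lever_grip","moka_pot","ring_center")])
    if c=="wrist":cv2.imwrite("pics/w6.png",im[:,:,::-1])
E
```

```text
t: 22.45
ee_pos: [411.0, 240.4, 215.1]
ee_rot: [-0.0, 0.963, 0.271, 0.001]
contact_force: [0.3, 0.0, -1.2]
opening: 47.0
grasp_force: 0.0
wrist [[([509.1, 250.3, 51.0], 0.55)], [([383.7, 239.2, 57.4], 0.7)], [([408.4, 243.0, 101.9], 0.66)], [([604.4, 240.2, 75.0], 0.89)], []]
side [[([512.2, 248.3, 51.2], 0.57)], [([384.8, 237.4, 59.5], 0.47)], [([413.3, 242.8, 107.4], 0.83)], [([605.1, 239.6, 73.6], 0.64)], [([733.7, 0.9, -1.4], 0.56)]]
top [[([512.1, 248.0, 48.9], 0.8)], [([389.2, 235.0, 59.6], 0.54)], [([512.4, 245.1, 49.7], 0.29)], [([606.1, 245.2, 69.1], 0.98)], [([606.7, 242.7, 77.5], 0.67)]]
wrist [[([510.8, 251.5, 49.7], 0.67)], [([385.9, 237.0, 54.1], 0.73)], [([411.6, 245.3, 101.0], 0.81)], [([605.7, 241.4, 75.9], 0.77)], []]
```

View pics/w6.png

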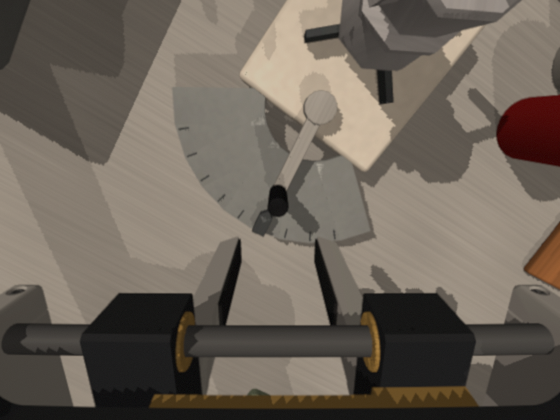

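The picture shows the lever now close to the clip: hinge (320,107), grip (278,200), clip (263,222). An enlarged crop will give the angles precisely.

```bash
python3 -c "
import cv2
im=cv2.imread('pics/w6.png')[80:245,220:380];cv2.imwrite('pics/w6c.png',cv2.resize(im,None,fx=3.6,fy=3.6,interpolation=cv2.INTER_CUBIC))"
```

```text
(no output)
```

View pics/w6c.png

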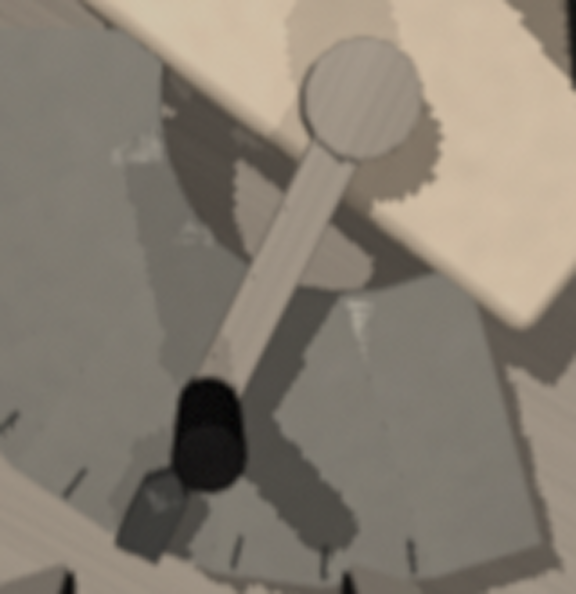

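```bash
python3 - <<'E'
from h import *
f=lambda x,y,z:ray(220+x/3.6,80+y/3.6,"wrist",z)[:2]
ang=lambda v:np.degrees(np.arctan2(v[1],v[0]))%360
a,b=f(336,152,68),f(224,384,68);print("arm",a,b,ang(b-a))
g=f(210,458,126);print("grip",g)
for z in(58,62,66):
    o,i=f(136,553,z),f(163,482,z);print(z,"clip",o,i,"axis",ang(o-i))
    for h in((512.3,249.3),(510,250.5)):
        h=np.array(h);print("  hinge",h,"clip dir",ang((o+i)/2-h),"grip dir",ang(g-h),np.hypot(*(g-h)),np.hypot(*(o-h)))
# lever line extended to the clip radius: offset of clip middle from it
n=(b-a)/np.linalg.norm(b-a);m=(f(136,553,62)+f(163,482,62))/2-a;print("lateral offset",n[0]*m[1]-n[1]*m[0])
for z in (68,74,80): print("cap",z,f(363,97,z))
E
```

```text
arm [496.54793502 248.09417005] [421.61158519 239.61087975] 186.45876349092597
grip [413.94308864 240.14745158]
58 clip [356.32895053 233.03734859] [382.01691164 238.04290461] axis 191.02648105868676
  hinge [512.3 249.3] clip dir 185.49139451289966 grip dir 185.31631769921216 98.78183615694921 156.81658746528714
  hinge [510.  250.5] clip dir 186.0637144375409 grip dir 186.1513179429515 96.61317445610558 154.6600647875213
62 clip [357.81981514 233.62861323] [383.20114227 238.57441856] axis 191.02648105868684
  hinge [512.3 249.3] clip dir 185.3180555922984 grip dir 185.31631769921216 98.78183615694921 155.2730494253434
  hinge [510.  250.5] clip dir 185.89335275529723 grip dir 186.1513179429515 96.61317445610558 153.11254800223028
66 clip [359.31067975 234.21987787] [384.3853729 239.1059325] axis 191.02648105868678
  hinge [512.3 249.3] clip dir 185.14131472853575 grip dir 185.31631769921216 98.78183615694921 153.7307457659828
  hinge [510.  250.5] clip dir 185.71958460955307 grip dir 186.1513179429515 96.61317445610558 151.56620208253324
lateral offset -2.26117609524389
cap 68 [513.20710896 249.86558437]
cap 74 [512.61683846 250.4691791 ]
cap 80 [512.02656796 251.07277384]
```

Lever and clip agree to about 1°, against a tolerance of 4.6°. The pot is on the ring's middle and the tool is clear.

```bash
python3 -m crank '[[[0,0,-0.05,0,0.5],[0,0,-0.05,0,0.5],[0,0,-0.05,0,0.5],[0,0,-0.05,0,0.5],[0,0,-0.05,0,0.5]]]'; python3 -c "
from cell import *
print(sign_off())"
```

```text
t: 24.15
ee_pos: [409.8, 239.8, 237.9]
ee_rot: [0.0, 0.963, 0.271, -0.001]
contact_force: [-0.1, 0.7, -0.9]
opening: 46.8
grasp_force: 0.0
the job is handed in; nothing more can be done
None
```

I handed the job in at 24 s; sign-off gave no verdict. By my measurements, the moka pot stands upright within about 3 mm of the ring's middle, and the gas lever points at the marker clip to within about 1° (tolerance 4.6°).

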